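# Hang the handled enamel mug on the drying rack

## Task

From the lilac crate of enamel ware, take out the one mug that has a handle and stand it upright, by itself, on the bare trolley top so that you can change your grip. Then take it again with the handle free and hang it by its handle on the drying rack's slanted arm that points towards the robot, at least half-way down that arm, and let go. Leave the other ware standing in the crate and do not shift or knock over the other things on the trolley.

Things in the scene. Friction and masses are not known exactly. Their poses are not given: they have to be found in the camera images.
- mug_center (a point): The only mug with a handle: white enamel, dark rim, round body 64 mm across, 90 mm tall, wall 3 mm, about 0.14 kg. Point on its axis, 45 mm above its underside; z points up out of the mouth. The handle points along its own -x: a flat strap loop 12 mm wide (along y), out to 67 mm from the axis, 29 to 79 mm above the underside. In the crate it stands upright, handle towards the crate's -x side.
- mug_eye (a point): Centre of the opening in the mug's handle: 46.5 mm from the mug's axis along its -x, 54 mm above its underside. The opening is 30 mm (x, from body to the 5 mm thick outer bar) by 40 mm high (5 mm bars above and below) and runs through along the mug's y.
- crate: Low open lilac crate, fixed, 165 mm (x) by 240 mm (y), walls 38 mm high, floor and walls 5 mm thick. Origin: centre of its underside. Mug and two beakers stand in a row along y, 38 mm to +x of its centre, 74 mm apart (10 mm gaps), in any order; two dishes lie in the -x half, lower than the handle. The crate is left or right of the robot, the rack on the other side; between them the top is bare.
- beaker_a_center (a point): Beaker without handle, otherwise like the mug (64 mm across, 90 mm tall); point on its axis half-way up, z up.
- beaker_b_center (a point): The other beaker without handle, same size; point on its axis half-way up, z up.
- dish_a_center (a point): Shallow white enamel dish, 62 mm across, 20 mm high, in the crate's front strip; point on its axis half-way up, z up.
- dish_b_center (a point): The other shallow dish, same size; point on its axis half-way up, z up.
- rack: Steel drying rack, fixed. Origin on the trolley top. Base plate 130 (x) by 110 mm, 12 mm thick, centred 45 mm from the origin along its +x; a post 16 mm thick, 154 mm tall, 50 mm from the origin along +x; two straight arms slope up from its top, one along the rack's -x (the one to use, roughly towards the robot), one along +x (away).
- holder: The rack's slanted arm to use: plain round steel rod 9 mm thick, 115 mm long with round end. Origin at its root on the post's axis, 150 mm above the trolley top; its z axis runs along the rod to the tip, 35 degrees above horizontal.
- holder_tip (a point): Free end of that arm, 115 mm from its root, 216 mm above the trolley top; same axes as the arm.
- sharps: Yellow container with red lid, 84 mm across, 139 mm tall, to be left alone; origin at the centre of its underside.
- carton: Paper carton 70 by 110 mm, 75 mm high, to be left alone; origin at the centre of its underside.
- kidney: White kidney dish, about 170 mm long (its y), 90 mm wide, 32 mm high, to be left alone; origin at its underside, near the middle.
Not all that is in view belongs to the job. What is shaped like the part that bears dish_a_center but orange is not meant.

How it is judged:
By the outcome, as a careful person would: the job done as asked, in the order asked, and still so for the second after the job is handed in, with the robot touching nothing.
It also fails if it takes over 72 s, if anything falls off the work surface, if the arm or the gripper's body presses on something with over 40 N, if the wrist force passes 120 N, or if a joint passes its speed limit or range.

## Robot

A 6-joint arm with a two-finger parallel gripper is mounted at the origin on the work surface. World frame = base frame: x ahead of the robot, y to its left, z up, the work surface at z = 0. Lengths are in m, angles in degrees, forces in N, time in s.
With the tool pointing down it reaches from about 0.25 to 0.725 m from the base axis. Payload 9.7 kg.
Tool frame: the origin (TCP) lies at the very end of the fingers, on their centre line; the grasp point (between the pads) lies 19 mm behind it; z points along the fingers, y is the line along which they close (so a half turn about z gives the same grasp; the last joint's range is limited). The gripper opens to 85 mm and grips with 20 to 120 N. Pads are 22 mm wide; open, the fingers measure 114 mm over their backs; the gripper's body (76 mm by 85 mm) begins 54 mm behind the grasp point. The pads swing forward as they close: fully open they stand 13 mm farther back than shut.
Start: joints at [-64.687, 4.979, 10.078, 95.1, 0, 90], TCP at [0.235, -0.497, 0.231] pointing down, gripper open.
Joint ranges: [-179.16, 179.16], [-48.56, 103.87], [-65.8, 70.77], [-126.05, 130.52], [-82.76, 87.17], [-180, 180]. Speed limits (degrees/s): [127.2, 127.2, 147.25, 180, 180, 180].

## Interface

Orientations are given as [roll, pitch, yaw] about the fixed x, y, z axes, in that order (R = Rz(yaw) Ry(pitch) Rx(roll)).
In Python, from workcell import bot gives the robot as it stands.
- The arm moves only by the tool arm_command, never from a script. Its argument "series" is a list of rows, each a list of 4 numbers: the shift along the tool's x, y, z in m, then the turn about the tool's z in rad. A call has exactly 5 rows; each row is the pose to reach, as a shift and turn from the pose commanded when the call began, along the tool's axes at that moment; what a row does not reach only later rows make up. A row lasts 1/10 s, in which the tool goes at most 50 mm and 8.59 degrees, less where a joint would pass 70% of its speed; a pose out of reach is approached as far as the arm can. A call with a gripper value outside its range is refused whole. "hand" is the finger opening in m, from 0 to 0.0854, set as the call begins (left out, the last holds). The fingers move at their own pace and stop on an object; "grip_force" is the grip in N (left out, the last holds). Time passes only in rows, so rows that repeat a pose let the fingers close, or fill a call up. It gives the time, the measured TCP pose, the force, the opening and the grip force at its end, in the units of the state.
- bot.get_obs(): the state, without advancing time (a new reading comes with each control period).
- bot.camera(name): name is "scene" or "top"; returns a dict with "color" (480x640x3 uint8, blue, green, red), "camera_matrix" (3x3 intrinsics, pixels), "xyz" and "orientation" of the camera in the world. Camera axes: x right, y up, looking along -z (the intrinsics and any distortion apply to the point x, -y, -z); pixel columns grow to the right and rows downward; lengths in m; the calibration is good to about 2 mm. A picture is of the moment at which its call begins. There is no depth.
- bot.job_done(): hands the job in; it is judged then, once.
Trained networks look in the newest picture that a camera, given by its name, has taken for a name from the list of things; names that differ only in an ending like _2 or _b are one class to them, and where a whole thing is asked for, a point or a joint stands for the part that bears it (a point fixed in the world has none). Each returns a list of dicts, best first, with "confidence" (0 to 1); they miss things now and then, are a little off and sometimes report something else, mostly with a low value. They report only what shows in the picture. A call takes as long as a camera call. They do not tell look-alikes from the thing itself.
- bot.find_in(camera, target): "location" ([column, row] in pixels, amid what is visible of it).
- bot.mark_of(camera, target): "location" ([column, row] in pixels: a listed point, or the origin of a listed thing).
The state is a dict: "time": time; "q": joint angles; "qd": joint speeds; "joint_efforts": joint torques, N m; "ee_pos": TCP position; "tcp_rot": TCP orientation; "wrist_force": force on the tool from outside, world axes, zero at the start; "torque": the same for the moment, N m; "opening": finger opening in m; "grasp_force": force on a finger pad.
Only numpy, scipy, OpenCV 4.12 (cv2) and the standard library are available. Lean on these libraries where they do the work, as an engineer would, in place of code of your own. Each camera call takes 0.05 s, during which the arm holds its last target. There are 200 camera calls.

## Working session

There is one attempt and no reset: what is moved stays moved. The work goes in short steps, Python scripts to look and compute and a tool call to move; the robot and the scene stay as the last step left them, time stands still between calls to the robot, and variables do not carry over. Pictures are saved under pics/ and viewed, at most 11 in all, crops included, and the job is handed in when it is done.

Besides the shell and the picture viewer there is one more tool, called after "Call:" as a command line: name --pt "numbers of a row" for each row, then --argument value for the rest. arm_command: Moves the arm, as the interface text tells. Its arguments: {"type":"object","properties":{"series":{"type":"array"},"hand":{"type":"number"},"grip_force":{"type":"number"}},"required":["series"]}

```bash
mkdir -p pics; ls; cat > h.py <<'E'
import numpy as np, cv2
from scipy.spatial.transform import Rotation as Rn
from workcell import bot
def cam(n):
    c=bot.camera(n); return c
def Rc(c):
    o=np.array(c["orientation"],float)
    return o if o.shape==(3,3) else Rn.from_euler('xyz',o,degrees=True).as_matrix()
def ray(c,p):
    K=np.array(c["camera_matrix"]); d=np.linalg.solve(K,[p[0],p[1],1.]); d=Rc(c)@(d*[1,-1,-1])
    return np.array(c["xyz"]),d/np.linalg.norm(d)
def atz(c,p,z):
    o,d=ray(c,p); return o+d*(z-o[2])/d[2]
def proj(c,X):
    v=Rc(c).T@(np.array(X)-c["xyz"]); v=v*[1,-1,-1]; u=np.array(c["camera_matrix"])@v; return u[:2]/u[2]
def tri(c1,p1,c2,p2):
    o1,d1=ray(c1,p1);o2,d2=ray(c2,p2)
    A=np.array([d1,-d2]).T; s=np.linalg.lstsq(A,o2-o1,rcond=None)[0]
    a=o1+s[0]*d1;b=o2+s[1]*d2
    return (a+b)/2,np.linalg.norm(a-b)
E
python3 - <<'E'
from h import *
np.set_printoptions(precision=4,suppress=True)
C={n:cam(n) for n in("scene","top")}
for n,c in C.items():
    print(n,{k:v for k,v in c.items() if k!="color"}); cv2.imwrite(f"pics/{n}0.png",c["color"])
T=dict(mug_center=.05,mug_eye=.059,crate=0,beaker_a_center=.05,dish_a_center=.015,rack=0,holder=.15,holder_tip=.216,sharps=0,carton=0,kidney=0)
for t,z in T.items():
    for n,c in C.items():
        for r in bot.mark_of(n,t)[:4]: print(t,n,np.round(r["location"],1),round(r["confidence"],2),atz(c,r["location"],z))
E
```

```text
pics
scene {'camera_matrix': array([[436.3126,   0.    , 321.3636],
       [  0.    , 436.3126, 239.7727],
       [  0.    ,   0.    ,   1.    ]]), 'xyz': array([ 1.0549, -0.0214,  0.9417]), 'orientation': array([34.0908,  0.6001, 84.931 ])}
top {'camera_matrix': array([[550.1017,   0.    , 321.5799],
       [  0.    , 550.1017, 236.9986],
       [  0.    ,   0.    ,   1.    ]]), 'xyz': array([ 0.4019, -0.0028,  1.5554]), 'orientation': array([  4.7645,   0.1241, -89.2477])}
mug_center scene [446.6 282.8] 0.63 [0.5998 0.2995 0.05  ]
mug_center scene [388.  295.5] 0.58 [0.6193 0.1596 0.05  ]
mug_center top [214.7 211.5] 0.96 [0.594  0.2978 0.05  ]
mug_eye scene [447.  261.3] 0.83 [0.5482 0.3114 0.059 ]
mug_eye top [210.5 230.7] 0.65 [0.5399 0.3059 0.059 ]
mug_eye top [263.3 231.9] 0.52 [0.5384 0.1615 0.059 ]
mug_eye top [238.5 208.7] 0.21 [0.6014 0.2309 0.059 ]
crate scene [410.  282.7] 0.9 [0.5656 0.229  0.    ]
crate top [240.4 226.3] 0.69 [0.559  0.2334 0.    ]
crate top [336.7 152.8] 0.18 [ 0.7748 -0.038   0.    ]
beaker_a_center scene [387.8 294.4] 0.79 [0.6165 0.1596 0.05  ]
bea
[... 286 characters left out ...]
  0.0177 0.015 ]
rack scene [214.5 282.8] 0.77 [ 0.521  -0.2469  0.    ]
rack top [412.2 241. ] 0.64 [ 0.5234 -0.2547  0.    ]
holder scene [200.3 269. ] 0.81 [ 0.5701 -0.2424  0.15  ]
holder top [416.7 215.7] 0.5 [ 0.5771 -0.242   0.15  ]
holder_tip scene [185.5 216.8] 0.46 [ 0.4801 -0.2633  0.216 ]
holder_tip top [431.  249.7] 0.54 [ 0.4858 -0.2655  0.216 ]
sharps scene [210.5 284.3] 0.47 [ 0.5243 -0.2564  0.    ]
sharps top [201.6 336.2] 0.71 [0.2487 0.3341 0.    ]
carton scene [170.  199.6] 0.56 [ 0.2439 -0.3838  0.    ]
carton top [458.1 339.1] 0.63 [ 0.2503 -0.3827  0.    ]
kidney scene [306.6 379.9] 0.82 [ 0.7771 -0.0384  0.    ]
kidney top [335.7 152. ] 0.64 [ 0.7771 -0.0351  0.    ]
```

View pics/scene0.png

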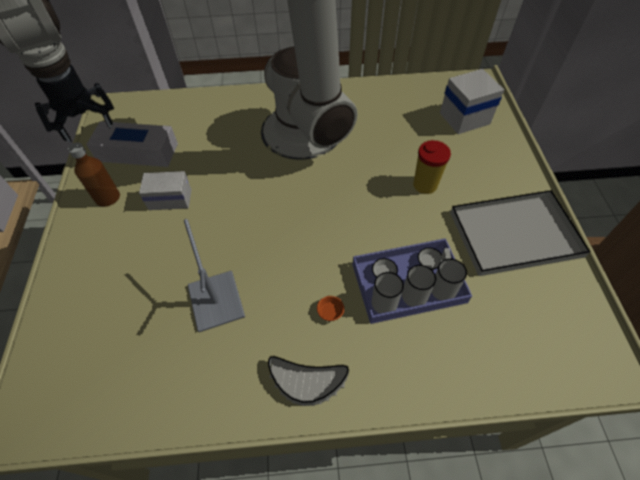

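View pics/top0.png

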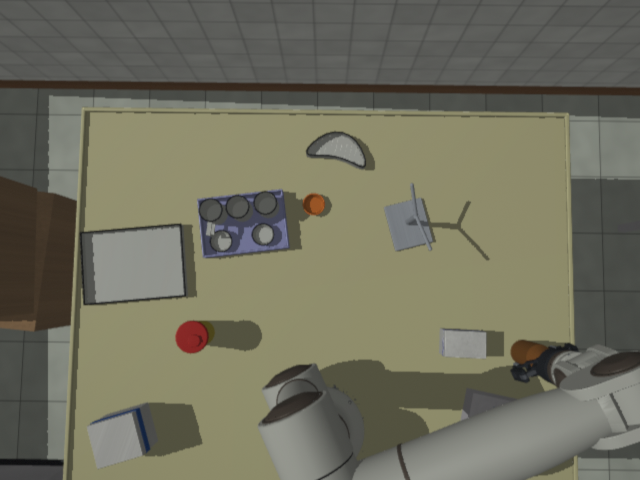

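The mug with the handle is at the crate's far-left end: top (211,210), handle at (210,228); scene (450,275). The bare middle is around top (320,230). The orange dish at top (316,205) is the decoy. The rack's near arm tip is at top (431,249) and scene (186,218). Next I'll triangulate.

```bash
python3 - <<'E'
from h import *
np.set_printoptions(precision=4,suppress=True)
o=bot.get_obs(); print(o["ee_pos"],o["tcp_rot"],o["time"],o["opening"],o["grasp_force"],o["wrist_force"])
S={k:[] for k in("mug_center","mug_eye","beaker_a_center","holder_tip","holder","rack","crate")}
T0=dict(mug_center=(214,211),mug_eye=(210,231),beaker_a_center=(266,204),holder_tip=(431,249),holder=(416,216),rack=(412,241),crate=(240,226))
S0=dict(mug_center=(447,282),mug_eye=(447,261),beaker_a_center=(388,295),holder_tip=(185,217),holder=(200,269),rack=(214,283),crate=(410,283))
for i in range(4):
    a,b=cam("scene"),cam("top")
    for t in S:
        pa=[r["location"] for r in bot.mark_of("scene",t) if np.hypot(*np.subtract(r["location"],S0[t]))<12]
        pb=[r["location"] for r in bot.mark_of("top",t) if np.hypot(*np.subtract(r["location"],T0[t]))<12]
        if pa and pb: S[t].append([*pa[0],*pb[0]])
for t in S:
    m=np.median(S[t],axis=0); X,e=tri(a,m[:2],b,m[2:]); print(t,len(S[t]),X,e,np.std(S[t],axis=0))
t=b["color"][190:290,390:470]
cv2.imwrite("pics/c1.png",np.hstack([cv2.resize(b["color"][180:270,190:300],(400,327)),cv2.resize(b["color"][175:265,375:485],(400,327))]))
E
```

```text
[ 0.2352 -0.4972  0.2313] [-179.997    0.001   25.312] 1.2 0.08512889717881299 0.0 [-0.0143 -1.3011  0.604 ]
mug_center 3 [0.5959 0.3015 0.0448] 0.005388145351841878 [1.6391 1.484  0.5558 0.4497]
mug_eye 3 [0.5425 0.3077 0.0561] 0.0010833477785331701 [1.1585 1.1146 0.2055 0.9534]
beaker_a_center 4 [0.6144 0.158  0.0412] 0.003865675355008407 [0.8958 1.1987 1.6754 1.2132]
holder_tip 2 [ 0.4864 -0.2652  0.2221] 0.00643016752896853 [1.05 0.9  0.7  1.1 ]
holder 4 [ 0.5771 -0.2404  0.1593] 0.0010274707062032447 [1.1192 0.6833 1.4292 1.7493]
rack 3 [ 0.5323 -0.2472  0.0184] 0.0038878265069704713 [1.3597 0.33   1.1898 0.6944]
crate 4 [ 0.5641  0.2256 -0.0063] 0.0006407507140344464 [0.7395 0.7395 1.3162 0.8292]
```

View pics/c1.png

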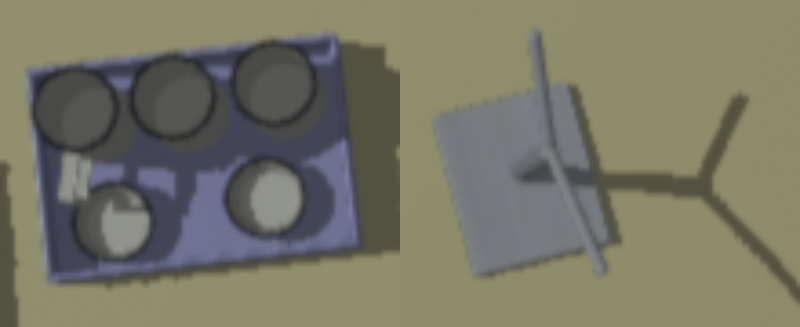

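The left crop shows the mug rim centred near top px (210.9,210.2) with its handle at (210.4,229), and the end beaker's rim at (265.6,202.8). The right crop shows the rod tip at (430,248.7) and its root at (416.3,216.3).

```bash
python3 - <<'E'
from h import *
np.set_printoptions(precision=4,suppress=True)
b=cam("top")
for n,p,z in (("mugrim",(210.9,210.2),.095),("beakrim",(265.6,202.8),.095),("handle",(210.4,229),.084),("tip",(430,248.7),.216),("root",(416.3,216.3),.152),("fartip",((535-400)*.275+375,175+32*.275),.216)):
    print(n,atz(b,p,z))
c=b["color"][150:290,170:310]; h=cv2.cvtColor(c,cv2.COLOR_BGR2HSV)
m=cv2.inRange(h,(112,40,40),(140,255,255)); cs=max(cv2.findContours(m,0,2)[0],key=cv2.contourArea)
bx=cv2.boxPoints(cv2.minAreaRect(cs))+[170,150]; print([atz(b,p,.038)[:2] for p in bx])
E
```

```text
mugrim [0.5916 0.2991 0.095 ]
beakrim [0.6135 0.1531 0.095 ]
handle [0.5421 0.3012 0.084 ]
tip [ 0.4882 -0.2631  0.216 ]
root [ 0.5752 -0.2406  0.152 ]
fartip [ 0.6478 -0.2196  0.216 ]
[array([0.6291, 0.3532]), array([0.6608, 0.1134]), array([0.4986, 0.0914]), array([0.4674, 0.3291])]
```

Call:
arm_command --pt "0 0 -0.05 -0.1" --pt "0.66 -0.57 -0.09 -2.0" --pt "0.66 -0.57 -0.09 -2.0" --pt "0.66 -0.57 -0.09 -2.0" --pt "0.66 -0.57 -0.09 -2.0" --hand 0.0854 --grip_force 30

```text
time: 4.95
ee_pos: [0.3163, -0.3129, 0.2906]
tcp_rot: [180.0, 0.0, 65.7]
wrist_force: [1.7, -0.6, 0.6]
opening: 0.0856
grasp_force: 0.0
```

```bash
cat > go.py <<'E'
import sys
from h import *
np.set_printoptions(precision=4,suppress=True)
o=bot.get_obs(); R=Rn.from_euler('xyz',o["tcp_rot"],degrees=True).as_matrix()
print("t",round(o["time"],2),"pos",o["ee_pos"],o["tcp_rot"],"q",o["q"],"open",round(o["opening"],4),o["grasp_force"],"F",o["wrist_force"])
if len(sys.argv)>1:
    x,y,z,w=map(float,sys.argv[1:5]); dy=(w-o["tcp_rot"][2]+180)%360-180
    print("delta",R.T@(np.array([x,y,z])-o["ee_pos"]),"turn",-np.deg2rad(dy))
E
python3 go.py 0.593 0.300 0.20 140
```

```text
t 4.95 pos [ 0.3163 -0.3129  0.2906] [179.9718   0.0018  65.7273] q [-44.6907  -7.5477   4.4845 102.0051   0.0082  69.5819] open 0.0856 0.0 F [ 1.662  -0.581   0.6115]
delta [0.6724 0.0002 0.0906] turn -1.2963023460577137
```

Call:
arm_command --pt "0.67 0 0.04 -1.3" --pt "0.67 0 0.04 -1.3" --pt "0.67 0 0.04 -1.3" --pt "0.67 0 0.04 -1.3" --pt "0.67 0 0.04 -1.3"

```text
time: 5.45
ee_pos: [0.4202, -0.0856, 0.2758]
tcp_rot: [179.9, 0.0, 108.7]
wrist_force: [0.1, -0.9, 0.0]
opening: 0.0852
grasp_force: 0.0
```

```bash
python3 go.py 0.593 0.300 0.20 140
```

```text
t 5.45 pos [ 0.4202 -0.0856  0.2758] [179.9495   0.0338 108.7425] q [-11.5057 -10.2497   0.4356 100.6247  -0.0037  59.7519] open 0.0852 0.0 F [ 0.0538 -0.9387  0.0165]
delta [0.3096 0.2875 0.0758] turn -0.5455471262556096
```

Call:
arm_command --pt "0.31 0.288 0.076 -0.546" --pt "0.31 0.288 0.076 -0.546" --pt "0.31 0.288 0.076 -0.546" --pt "0.31 0.288 0.076 -0.546" --pt "0.31 0.288 0.076 -0.546"

```text
time: 5.95
ee_pos: [0.5223, 0.1385, 0.2311]
tcp_rot: [180.0, 0.0, 139.9]
wrist_force: [1.0, -0.3, 0.4]
opening: 0.0854
grasp_force: 0.0
```

```bash
python3 go.py 0.593 0.300 0.16 140
```

```text
t 5.95 pos [0.5223 0.1385 0.2311] [179.9768   0.0241 139.8926] q [14.8585  3.6071  8.6055 94.9656 -0.0065 54.9659] open 0.0854 0.0 F [ 0.9995 -0.3474  0.3976]
delta [0.05   0.169  0.0712] turn -0.0018744389142647192
```

Call:
arm_command --pt "0.05 0.169 0.07 0" --pt "0.05 0.169 0.07 0" --pt "0.05 0.169 0.07 0" --pt "0.05 0.169 0.07 0" --pt "0.05 0.169 0.07 0"

```text
time: 6.45
ee_pos: [0.5928, 0.301, 0.1565]
tcp_rot: [-179.7, -0.1, 139.9]
wrist_force: [-0.8, -1.2, -0.9]
opening: 0.0853
grasp_force: 0.0
```

```bash
python3 go.py 0.593 0.300 0.048 140; python3 - <<'E'
from h import *
a=cam("scene");b=cam("top")
print([ (r["location"],r["confidence"]) for r in bot.mark_of("scene","mug_center")+bot.mark_of("scene","mug_eye")])
cv2.imwrite("pics/c2.png",np.hstack([cv2.resize(a["color"][170:320,350:500],(400,400)),cv2.resize(b["color"][140:290,150:300],(400,400))]))
E
```

```text
t 6.45 pos [0.5928 0.301  0.1565] [-179.7415   -0.1448  139.8669] q [26.9036 20.6359 20.2548 89.9135  0.0325 67.0363] open 0.0853 0.0 F [-0.782  -1.1686 -0.8661]
delta [-0.001  -0.0002  0.1085] turn -0.0023228024939169257
[([447.3, 282.7], 0.62), ([445.9, 261.6], 0.68)]
```

View pics/c2.png

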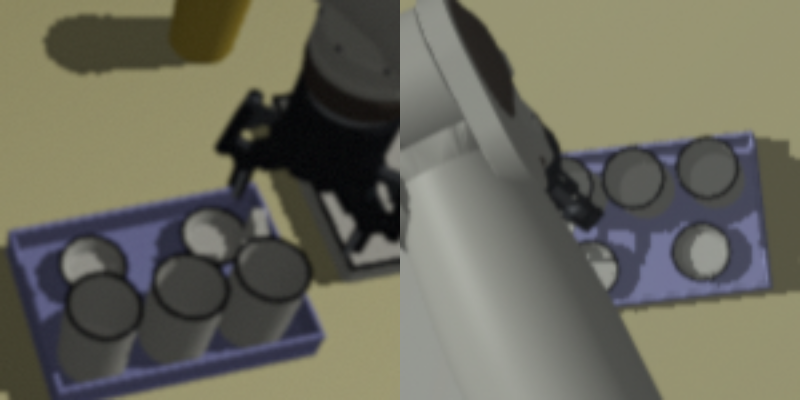

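Left crop: the mug rim is near scene (452,270), its handle is at (447,252), and the open fingers straddle it diagonally at (440,239) and (485,260). Quick check of the centre before descending.

```bash
python3 - <<'E'
from h import *
a=cam("scene")
print(atz(a,(452,270.5),.095),atz(a,(446.8,252.5),.084),atz(a,(350+188*.375,170+288*.375),.095))
E
```

```text
[0.59345426 0.30293836 0.095     ] [0.539148   0.30745001 0.084     ] [0.60561343 0.22913523 0.095     ]
```

Call:
arm_command --pt "0 0 0.03 0" --pt "0 0 0.06 0" --pt "0 0 0.085 0" --pt "0 0 0.105 0" --pt "0 0 0.108 0"

```text
time: 7.2
ee_pos: [0.5921, 0.296, 0.0518]
tcp_rot: [-179.9, -0.1, 139.6]
wrist_force: [-0.5, -1.4, -0.7]
opening: 0.0855
grasp_force: 0.0
```

Call:
arm_command --pt "0 0 0 0" --pt "0 0 0 0" --pt "0 0 0 0" --pt "0 0 0 0" --pt "0 0 0 0" --hand 0.05 --grip_force 35

```text
time: 7.7
ee_pos: [0.5942, 0.2978, 0.0559]
tcp_rot: [179.8, 0.1, 139.7]
wrist_force: [1.1, -0.2, 6.9]
opening: 0.064
grasp_force: 38.9
```

```bash
python3 go.py
```

```text
t 7.7 pos [0.5942 0.2978 0.0559] [179.8198   0.1025 139.6678] q [26.6316 20.5652  9.0561 78.2849 -0.0238 66.9636] open 0.064 38.92459183931351 F [ 1.1431 -0.1635  6.9007]
```

Call:
arm_command --pt "0 0 -0.01 0" --pt "0 0 -0.03 0" --pt "0 0 -0.06 0" --pt "0 0 -0.1 0" --pt "0 0 -0.13 0"

```text
time: 8.2
ee_pos: [0.593, 0.2975, 0.1866]
tcp_rot: [179.9, 0.0, 139.7]
wrist_force: [0.2, -0.1, 0.8]
opening: 0.0637
grasp_force: 39.2
```

Call:
arm_command --pt "0 0 -0.02 0" --pt "0 0 -0.02 0" --pt "0 0 -0.02 0" --pt "0 0 -0.02 0" --pt "0 0 -0.02 0"

```text
time: 8.7
ee_pos: [0.5926, 0.2973, 0.2016]
tcp_rot: [-179.9, -0.1, 139.7]
wrist_force: [0.8, -0.1, -1.7]
opening: 0.0645
grasp_force: 39.1
```

```bash
python3 go.py 0.43 0.0 0.15 64; python3 - <<'E'
from h import *
a=cam("scene")
cv2.imwrite("pics/c3.png",cv2.resize(a["color"][120:340,330:530],(600,600),interpolation=2))
E
```

```text
t 8.7 pos [0.5926 0.2973 0.2016] [-179.8654   -0.0585  139.6754] q [26.6423 20.925  25.6319 94.8536  0.0012 66.9668] open 0.0645 39.13003407418728 F [ 0.7657 -0.1121 -1.7495]
delta [-0.0685 -0.3318  0.0524] turn 1.3207840368303143
```

View pics/c3.png

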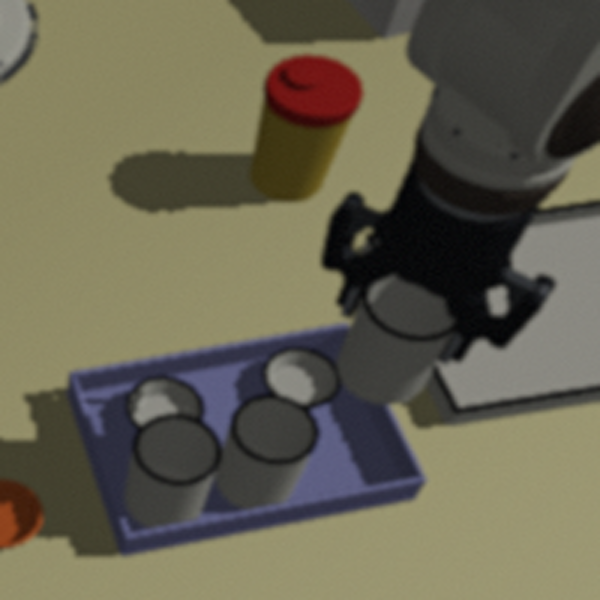

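The mug (crop (400,330)) hangs upright from the fingers, and the two beakers and two dishes are undisturbed. Next I move it to the bare middle.

Call:
arm_command --pt "-0.07 -0.33 -0.02 1.32" --pt "-0.07 -0.33 -0.02 1.32" --pt "-0.07 -0.33 -0.02 1.32" --pt "-0.07 -0.33 -0.02 1.32" --pt "-0.07 -0.33 -0.02 1.32"

```text
time: 9.25
ee_pos: [0.4731, 0.0765, 0.2175]
tcp_rot: [-180.0, 0.0, 96.4]
wrist_force: [1.1, -0.8, -1.1]
opening: 0.0638
grasp_force: 39.5
```

```bash
python3 go.py 0.43 0.0 0.12 64
```

```text
t 9.25 pos [0.4731 0.0765 0.2175] [-179.964     0.0068   96.373 ] q [ 9.1862 -4.9218 -1.3558 93.6023 -0.005  92.8132] open 0.0638 39.51210178434849 F [ 1.0689 -0.8471 -1.1168]
delta [-0.0712 -0.0513  0.0976] turn 0.5650146279776901
```

Call:
arm_command --pt "-0.071 -0.051 0.1 0.56" --pt "-0.071 -0.051 0.1 0.56" --pt "-0.071 -0.051 0.1 0.56" --pt "-0.071 -0.051 0.1 0.56" --pt "-0.071 -0.051 0.1 0.56"

```text
time: 9.75
ee_pos: [0.4313, 0.0009, 0.1172]
tcp_rot: [-179.9, 0.0, 64.5]
wrist_force: [0.1, -0.1, -1.4]
opening: 0.0639
grasp_force: 39.8
```

Call:
arm_command --pt "0 0 0.02 0" --pt "0 0 0.04 0" --pt "0 0 0.052 0" --pt "0 0 0.056 0" --pt "0 0 0.056 0"

```text
time: 10.25
ee_pos: [0.4322, 0.0016, 0.0622]
tcp_rot: [-180.0, 0.0, 64.7]
wrist_force: [-1.0, 0.2, -0.3]
opening: 0.0639
grasp_force: 39.8
```

```bash
python3 go.py
```

```text
t 10.25 pos [0.4322 0.0016 0.0622] [-179.981     0.0092   64.7051] q [  0.2186 -11.1658 -24.0715  77.1155  -0.0001 115.5135] open 0.0639 39.781691394746304 F [-0.9598  0.1616 -0.3467]
```

Lower gently until contact.

Call:
arm_command --pt "0 0 0.003 0" --pt "0 0 0.005 0" --pt "0 0 0.007 0" --pt "0 0 0.007 0" --pt "0 0 0.007 0"

```text
time: 10.75
ee_pos: [0.4323, 0.0014, 0.0553]
tcp_rot: [180.0, -0.0, 64.6]
wrist_force: [-1.1, -1.0, -0.7]
opening: 0.0641
grasp_force: 39.8
```

Call:
arm_command --pt "0 0 0.001 0" --pt "0 0 0.002 0" --pt "0 0 0.003 0" --pt "0 0 0.003 0" --pt "0 0 0.003 0"

```text
time: 11.25
ee_pos: [0.4322, 0.0014, 0.0521]
tcp_rot: [-180.0, 0.0, 64.6]
wrist_force: [-0.4, 0.1, -2.0]
opening: 0.0638
grasp_force: 39.8
```

Call:
arm_command --pt "0 0 0.001 0" --pt "0 0 0.002 0" --pt "0 0 0.003 0" --pt "0 0 0.003 0" --pt "0 0 0.003 0"

```text
time: 11.75
ee_pos: [0.4326, 0.0015, 0.0507]
tcp_rot: [179.9, -0.0, 64.6]
wrist_force: [-3.8, -1.4, 13.5]
opening: 0.0641
grasp_force: 40.5
```

Call:
arm_command --pt "0 0 0.001 0" --pt "0 0 0.001 0" --pt "0 0 0.002 0" --pt "0 0 0.002 0" --pt "0 0 0.002 0"

```text
time: 12.25
ee_pos: [0.4331, 0.0012, 0.0501]
tcp_rot: [179.8, -0.1, 64.6]
wrist_force: [-7.6, -1.4, 25.6]
opening: 0.0638
grasp_force: 41.3
```

Contact, with the TCP about 51 mm above the mug's underside. I back off slightly, release, and rise clear.

Call:
arm_command --pt "0 0 -0.003 0" --pt "0 0 -0.003 0" --pt "0 0 -0.003 0" --pt "0 0 -0.003 0" --pt "0 0 -0.003 0"

```text
time: 12.75
ee_pos: [0.4324, 0.0014, 0.0503]
tcp_rot: [180.0, -0.0, 64.6]
wrist_force: [0.6, -0.5, 4.2]
opening: 0.064
grasp_force: 39.9
```

Call:
arm_command --pt "0 0 0 0" --pt "0 0 0 0" --pt "0 0 0 0" --pt "0 0 0 0" --pt "0 0 0 0" --hand 0.0854

```text
time: 13.25
ee_pos: [0.4322, 0.0015, 0.05]
tcp_rot: [-180.0, 0.0, 64.6]
wrist_force: [-0.2, -0.4, -0.4]
opening: 0.0852
grasp_force: 0.0
```

Call:
arm_command --pt "0 0 -0.02 0" --pt "0 0 -0.05 0" --pt "0 0 -0.09 0" --pt "0 0 -0.13 0" --pt "0 0 -0.15 0"

```text
time: 13.75
ee_pos: [0.4329, 0.0015, 0.2036]
tcp_rot: [179.8, -0.1, 64.6]
wrist_force: [0.7, 0.2, -1.1]
opening: 0.0854
grasp_force: 0.0
```

Call:
arm_command --pt "-0.1 0.03 -0.04 -0.35" --pt "-0.1 0.03 -0.04 -0.7" --pt "-0.1 0.03 -0.04 -0.7" --pt "-0.1 0.03 -0.04 -0.7" --pt "-0.1 0.03 -0.04 -0.7"

```text
time: 14.25
ee_pos: [0.4165, -0.1026, 0.2405]
tcp_rot: [180.0, 0.0, 105.0]
wrist_force: [0.2, 1.5, -0.2]
opening: 0.0855
grasp_force: 0.0
```

```bash
python3 go.py 0.432 0.001 0.15 104; python3 - <<'E'
from h import *
np.set_printoptions(precision=4,suppress=True)
a=cam("scene");b=cam("top")
print(proj(a,(.432,0,.09)),proj(b,(.432,0,.09)))
for t,z in(("mug_center",.045),("mug_eye",.054)):
  for n,c in(("scene",a),("top",b)):
    for r in bot.mark_of(n,t)[:3]: print(t,n,np.round(r["location"],1),round(r["confidence"],2),atz(c,r["location"],z))
x,y=proj(a,(.432,0,.05)).astype(int); u,v=proj(b,(.432,0,.05)).astype(int); print(x,y,u,v)
cv2.imwrite("pics/c4.png",np.hstack([cv2.resize(a["color"][y-50:y+50,x-50:x+50],(400,400)),cv2.resize(b["color"][v-50:v+50,u-50:u+50],(400,400))]))
E
```

```text
t 14.25 pos [ 0.4165 -0.1026  0.2405] [179.9693   0.0148 104.967 ] q [-13.8471 -11.2727  -4.4158  96.8229   0.0018  61.1859] open 0.0855 0.0 F [ 0.1734  1.503  -0.1506]
delta [0.0961 0.0417 0.0905] turn 0.016876979191272647
[311.1053 224.0997] [321.8777 271.4613]
mug_center scene [315.4 235.1] 0.72 [0.4341 0.0093 0.045 ]
mug_center scene [424.3 187.4] 0.28 [0.3064 0.3138 0.045 ]
mug_center top [317.5 270.1] 0.93 [0.4365 0.0121 0.045 ]
mug_eye scene [332.8 229.6] 0.61 [0.4278 0.0535 0.054 ]
311 233 321 271
```

View pics/c4.png

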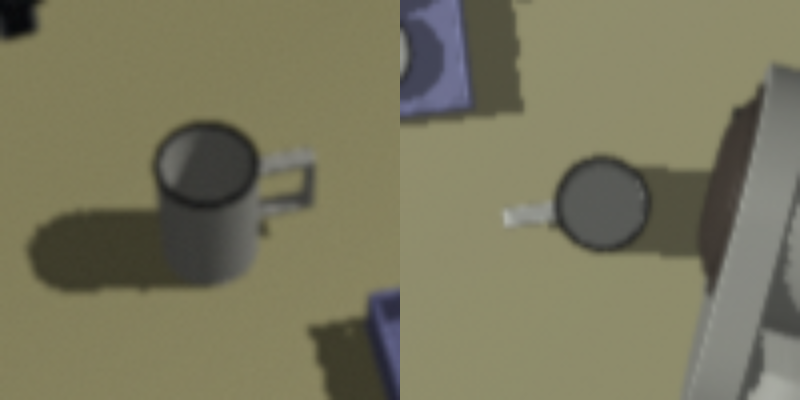

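The mug stands upright alone: top rim centre (321.5,271.7), handle end (298.5,275.2); scene rim (313,224), handle to the right. Work out the handle yaw.

```bash
python3 - <<'E'
from h import *
np.set_printoptions(precision=4,suppress=True)
a=cam("scene");b=cam("top")
r=atz(b,(321.5,271.7),.09); r2=atz(a,(261+206/4,183+163/4),.09); print(r,r2)
u,v=321,271
for c,n,p,q in((b,'t',(271+(508-400)/4,221+217/4),(271+(548-400)/4,221+213/4)),(a,'s',(261+312/4,183+155/4),(261+265/4,183+165/4))):
    P=atz(c,p,.0775);Q=atz(c,q,.0775); C=np.array([.432,.0012]); d=P[:2]-C;e=Q[:2]-C; print(n,P,Q,np.hypot(*d),[np.degrees(np.arctan2(k[1],k[0])) for k in(d,e,P[:2]-Q[:2])])
# brightness centroid of handle in the top image
g=b["color"][255:295,290:312].astype(int).min(2); ys,xs=np.nonzero(g>125); print(len(xs)); 
if len(xs)>5:
    pts=np.array([atz(b,(x+290,y+255),.0775)[:2] for x,y in zip(xs,ys)]); d=pts.mean(0)-C; print(pts.mean(0),np.degrees(np.arctan2(d[1],d[0])))
E
```

```text
[0.4314 0.001  0.09  ] [0.4313 0.0034 0.09  ]
t [0.4213 0.0639 0.0775] [0.4243 0.0371 0.0775] 0.06360067492708364 [np.float64(99.70155458873725), np.float64(102.08498246668613), np.float64(96.4495401290885)]
s [0.4223 0.0692 0.0775] [0.4271 0.0397 0.0775] 0.06865265375775595 [np.float64(98.11305037698578), np.float64(97.24257447337979), np.float64(99.24298930236554)]
56
[0.4248 0.0526] 98.00154003653856
```

Handle direction ≈ 98.5°. Regrip with the pads across the mug's y, which leaves the handle free.

```bash
python3 go.py 0.432 0.001 0.15 98.5
```

```text
t 14.65 pos [ 0.4165 -0.1016  0.2401] [-179.9943   -0.0027  104.6358] q [-13.7034 -11.2699  -4.4574  96.8188  -0.0003  61.6608] open 0.0851 0.0 F [0.6919 0.0948 1.0515]
delta [0.0953 0.0409 0.0901] turn 0.10708971101696017
```

Call:
arm_command --pt "0.096 0.042 0 0.11" --pt "0.096 0.042 0 0.11" --pt "0.096 0.042 0.04 0.11" --pt "0.096 0.042 0.09 0.11" --pt "0.096 0.042 0.09 0.11"

```text
time: 15.15
ee_pos: [0.4286, 0.0024, 0.1433]
tcp_rot: [-179.3, -0.1, 98.4]
wrist_force: [-1.5, -0.4, 0.2]
opening: 0.0855
grasp_force: 0.0
```

```bash
python3 go.py 0.432 0.001 0.05 98.5
```

```text
t 15.15 pos [0.4286 0.0024 0.1433] [-179.3311   -0.0965   98.4499] q [  0.3252 -11.8646 -15.6821  86.8583   0.001   81.8747] open 0.0855 0.0 F [-1.5252 -0.42    0.1825]
delta [-0.0021  0.0042  0.0933] turn -0.0008742677230981889
```

Call:
arm_command --pt "0 0 0.02 0" --pt "0 0 0.05 0" --pt "0 0 0.08 0" --pt "0 0 0.1 0" --pt "0 0 0.1 0"

```text
time: 15.65
ee_pos: [0.4325, 0.0015, 0.0503]
tcp_rot: [-179.9, -0.0, 98.3]
wrist_force: [-0.4, 0.2, -0.1]
opening: 0.0854
grasp_force: 0.0
```

Call:
arm_command --pt "0 0 0 0" --pt "0 0 0 0" --pt "0 0 0 0" --pt "0 0 0 0" --pt "0 0 0 0" --hand 0.05 --grip_force 35

```text
time: 16.15
ee_pos: [0.4341, 0.0016, 0.0532]
tcp_rot: [179.8, 0.0, 98.4]
wrist_force: [-2.5, -0.3, 8.1]
opening: 0.0643
grasp_force: 37.8
```

Call:
arm_command --pt "0 0 -0.02 0" --pt "0 0 -0.07 0" --pt "0 0 -0.12 0" --pt "0 0 -0.17 0" --pt "0 0 -0.2 0"

```text
time: 16.65
ee_pos: [0.4333, 0.0017, 0.2561]
tcp_rot: [179.6, 0.0, 98.4]
wrist_force: [1.1, 0.7, -1.8]
opening: 0.0633
grasp_force: 39.8
```

```bash
python3 go.py 0.42 -0.317 0.25 105
```

```text
t 16.65 pos [0.4333 0.0017 0.2561] [179.6425   0.0499  98.4018] q [  0.2257 -10.5846  -2.0812  98.1424   0.0015  81.8237] open 0.0633 39.79679837822914 F [ 1.1182  0.7325 -1.7768]
delta [-0.3133 -0.0598  0.006 ] turn -0.1151598288342183
```

Call:
arm_command --pt "-0.31 -0.04 -0.01 0" --pt "-0.31 -0.04 -0.01 -0.115" --pt "-0.31 -0.04 -0.01 -0.115" --pt "-0.31 -0.04 -0.01 -0.115" --pt "-0.31 -0.04 -0.01 -0.115"

```text
time: 17.15
ee_pos: [0.4372, -0.2488, 0.2604]
tcp_rot: [179.9, 0.1, 105.0]
wrist_force: [0.5, -0.4, -1.1]
opening: 0.064
grasp_force: 39.7
```

```bash
python3 go.py 0.42 -0.317 0.265 105
```

```text
t 17.15 pos [ 0.4372 -0.2488  0.2604] [179.8767   0.1129 104.9969] q [-29.651   -0.9021   7.2844  98.0195   0.0063  45.352 ] open 0.064 39.72876124083996 F [ 0.4758 -0.4213 -1.1433]
delta [-0.0614 -0.0342 -0.0046] turn -5.493848104168581e-05
```

Call:
arm_command --pt "-0.03 -0.034 0 0" --pt "-0.061 -0.034 0 0" --pt "-0.061 -0.034 0 0" --pt "-0.061 -0.034 0 0" --pt "-0.061 -0.034 0 0"

```text
time: 17.65
ee_pos: [0.4205, -0.3138, 0.2591]
tcp_rot: [180.0, 0.0, 105.0]
wrist_force: [0.5, 0.7, -0.4]
opening: 0.0642
grasp_force: 40.0
```

```bash
python3 go.py 0.4698 -0.3172 0.233 105; python3 - <<'E'
from h import *
np.set_printoptions(precision=4,suppress=True)
a=cam("scene");b=cam("top")
for t,z in(("holder_tip",.216),("holder",.15),("mug_eye",.268)):
  for n,c in(("scene",a),("top",b)):
    for r in bot.mark_of(n,t)[:2]: print(t,n,np.round(r["location"],1),round(r["confidence"],2),atz(c,r["location"],z))
# predicted rod and eye, drawn as dots
ux=np.array([.966,.259,0]);uy=np.array([-.259,.966,0]);P0=np.array([.5765,-.2405,.15])
o=bot.get_obs(); eye=o["ee_pos"]+.0465*uy+[0,0,.003]; print("eye",eye)
ims=[]
for c in(a,b):
    im=c["color"].copy(); x,y=proj(c,(.48,-.26,.2)).astype(int)
    w=im[y-50:y+50,x-50:x+50]; w=cv2.resize(w,(400,400),interpolation=2)
    for s,k in((.115,(0,0,255)),(.05,(0,255,0)),(0,(255,0,0))):
        p=(proj(c,P0-ux*s*.819+[0,0,s*.574])-[x-50,y-50]+.5)*4; cv2.circle(w,tuple(p.astype(int)),3,k,-1)
    p=(proj(c,eye)-[x-50,y-50]+.5)*4; cv2.circle(w,tuple(p.astype(int)),3,(255,0,255),-1)
    ims.append(w); print(x,y)
cv2.imwrite("pics/c5.png",np.hstack(ims))
E
```

```text
t 17.65 pos [ 0.4205 -0.3138  0.2591] [179.9586   0.0372 105.0358] q [-36.7386   2.134   10.2096  98.0208   0.0095  38.2256] open 0.0642 39.98406484723091 F [ 0.508   0.7175 -0.4215]
delta [-0.0161  0.0467  0.0262] turn 0.0006251394252796072
holder_tip scene [182.7 217.4] 0.61 [ 0.4811 -0.269   0.216 ]
holder_tip top [453.3 277.1] 0.53 [ 0.4199 -0.3194  0.216 ]
holder_tip top [436.3 249.4] 0.42 [ 0.4867 -0.2784  0.216 ]
holder top [419.9 218.9] 0.5 [ 0.5689 -0.2502  0.15  ]
mug_eye scene [179.5 173.7] 0.87 [ 0.406  -0.2682  0.268 ]
mug_eye top [436.2 284.3] 0.91 [ 0.402  -0.2671  0.268 ]
mug_eye top [266.4 230.6] 0.66 [0.5225 0.1313 0.268 ]
eye [ 0.4084 -0.2691  0.2612]
189 221
427 252
```

View pics/c5.png

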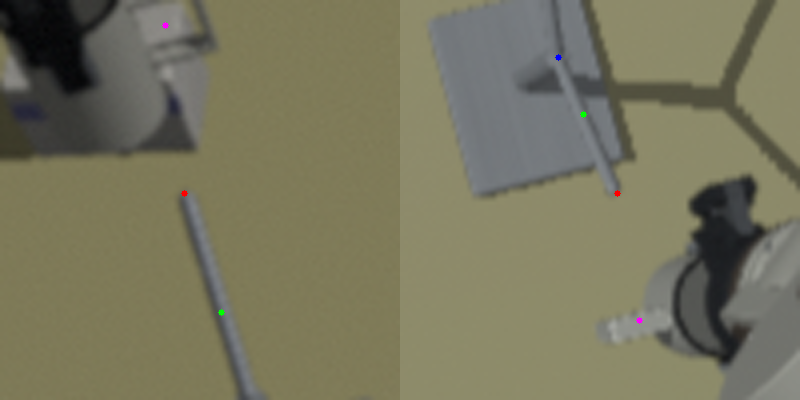

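The overlay matches: the red dot sits on the rod tip and the green and blue dots on the rod in both views. The magenta dot (computed eye) lies on the handle. Move to the pre-entry pose on the rod's axis.

Call:
arm_command --pt "-0.016 0 0 0" --pt "-0.016 0.025 0.01 0" --pt "-0.016 0.047 0.026 0" --pt "-0.016 0.047 0.026 0" --pt "-0.016 0.047 0.026 0"

```text
time: 18.55
ee_pos: [0.4697, -0.3172, 0.2317]
tcp_rot: [-179.9, -0.1, 105.1]
wrist_force: [-0.4, 0.1, -1.0]
opening: 0.0641
grasp_force: 40.0
```

```bash
python3 go.py 0.4698 -0.3172 0.2335 105; python3 - <<'E'
from h import *
np.set_printoptions(precision=4,suppress=True)
a=cam("scene");b=cam("top")
ux=np.array([.966,.259,0]);uy=np.array([-.259,.966,0]);P0=np.array([.5765,-.2405,.15])
o=bot.get_obs(); eye=o["ee_pos"]+.0465*uy+[0,0,.003]; print("eye",eye)
ims=[]
for c in(a,b):
    im=c["color"].copy(); x,y=proj(c,(.47,-.265,.21)).astype(int)
    w=im[y-30:y+30,x-30:x+30]; w=cv2.resize(w,(400,400),interpolation=2); f=400/60
    for X,k in((P0-ux*.15*.819+[0,0,.15*.574],(0,0,255)),(eye,(255,0,255))):
        p=(proj(c,X)-[x-30,y-30]+.5)*f; cv2.circle(w,tuple(p.astype(int)),3,k,-1)
    ims.append(w); print(x,y)
cv2.imwrite("pics/c6.png",np.hstack(ims))
E
```

```text
t 18.55 pos [ 0.4697 -0.3172  0.2317] [-179.9386   -0.0563  105.0659] q [-34.031    7.4189  12.7818  95.4456  -0.0096  40.903 ] open 0.0641 40.04432827234268 F [-0.4015  0.1328 -0.9983]
delta [ 0.      0.0001 -0.0018] turn 0.001150569653922737
eye [ 0.4574 -0.2728  0.2358]
185 214
430 256
```

View pics/c6.png

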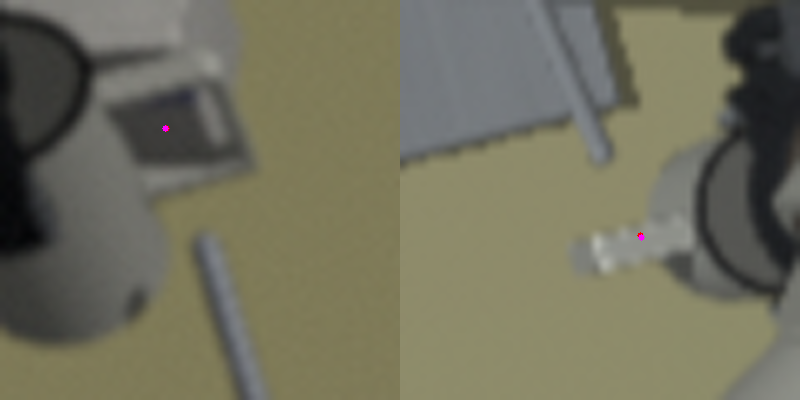

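The magenta eye point (165,128) sits mid-opening, and the rod's line through (255,395) and (205,240) extends into it. Slide down the rod.

Call:
arm_command --pt "0 0.006 0.0042 0" --pt "0 0.013 0.0091 0" --pt "0 0.02 0.014 0" --pt "0 0.027 0.0189 0" --pt "0 0.034 0.0238 0"

```text
time: 19.15
ee_pos: [0.5033, -0.3085, 0.2076]
tcp_rot: [-180.0, -0.0, 105.0]
wrist_force: [0.5, 0.5, -1.1]
opening: 0.0638
grasp_force: 40.1
```

Call:
arm_command --pt "0 0.006 0.0042 0" --pt "0 0.012 0.0084 0" --pt "0 0.018 0.0126 0" --pt "0 0.024 0.0168 0" --pt "0 0.024 0.0168 0"

```text
time: 19.65
ee_pos: [0.5263, -0.3022, 0.1906]
tcp_rot: [-180.0, -0.0, 105.0]
wrist_force: [-0.4, -0.1, -1.0]
opening: 0.0642
grasp_force: 40.0
```

```bash
python3 go.py 0.5488 -0.296 0.1762 105; python3 - <<'E'
from h import *
a=cam("scene");b=cam("top"); ims=[]
for c in(a,b):
    x,y=proj(c,(.51,-.265,.19)).astype(int)
    ims.append(cv2.resize(c["color"][y-35:y+35,x-35:x+35],(400,400),interpolation=2))
cv2.imwrite("pics/c7.png",np.hstack(ims))
E
```

```text
t 19.65 pos [ 0.5263 -0.3022  0.1906] [-179.9628   -0.0452  105.0419] q [-29.8649  12.3245  13.7993  91.5331   0.0057  45.0932] open 0.0642 40.037243105471134 F [-0.3669 -0.0553 -1.0009]
delta [0.0001 0.0233 0.0143] turn 0.0007317688170995547
```

View pics/c7.png

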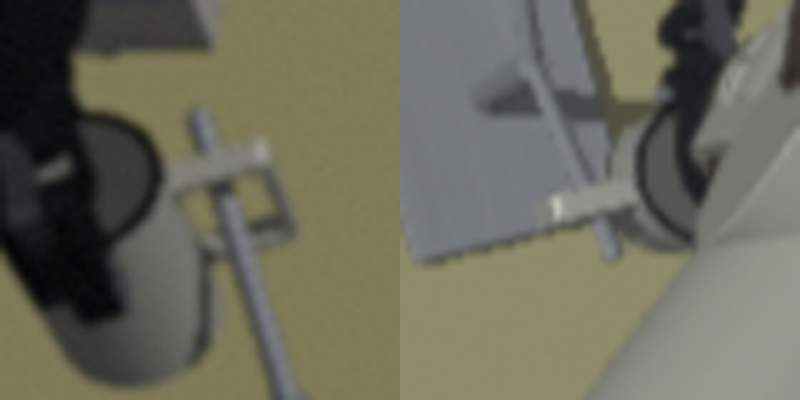

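The rod passes through the handle opening, with its tip visible beyond the strap at scene crop (200,120). Slide on to about 48 mm from the root, then lower until the handle rests.

Call:
arm_command --pt "0 0.007 0.0049 0" --pt "0 0.014 0.0098 0" --pt "0 0.021 0.0147 0" --pt "0 0.026 0.018 0" --pt "0 0.026 0.018 0"

```text
time: 20.25
ee_pos: [0.5514, -0.2954, 0.1724]
tcp_rot: [-179.9, -0.1, 105.0]
wrist_force: [-0.9, -0.1, -1.5]
opening: 0.064
grasp_force: 40.0
```

Call:
arm_command --pt "0 0 0.002 0" --pt "0 0 0.004 0" --pt "0 0 0.006 0" --pt "0 0 0.007 0" --pt "0 0 0.007 0"

```text
time: 20.75
ee_pos: [0.551, -0.2959, 0.1667]
tcp_rot: [180.0, 0.0, 105.0]
wrist_force: [1.0, 0.1, 0.6]
opening: 0.0637
grasp_force: 40.2
```

Call:
arm_command --pt "0 0 0.001 0" --pt "0 0 0.002 0" --pt "0 0 0.002 0" --pt "0 0 0.002 0" --pt "0 0 0.002 0"

```text
time: 21.25
ee_pos: [0.5512, -0.2959, 0.1653]
tcp_rot: [179.9, 0.0, 105.0]
wrist_force: [-0.8, 0.7, 6.3]
opening: 0.0638
grasp_force: 40.6
```

The handle rests on the rod (about 7 N). Release.

Call:
arm_command --pt "0 0 0 0" --pt "0 0 0 0" --pt "0 0 0 0" --pt "0 0 0 0" --pt "0 0 0 0" --hand 0.0854

```text
time: 21.75
ee_pos: [0.551, -0.2959, 0.1643]
tcp_rot: [-180.0, -0.0, 105.0]
wrist_force: [0.3, 0.4, 0.2]
opening: 0.0854
grasp_force: 0.0
```

```bash
python3 go.py; python3 - <<'E'
from h import *
a=cam("scene");b=cam("top"); ims=[]
for c in(a,b):
    x,y=proj(c,(.54,-.265,.17)).astype(int)
    ims.append(cv2.resize(c["color"][y-50:y+50,x-50:x+50],(400,400),interpolation=2))
cv2.imwrite("pics/c8.png",np.hstack(ims))
E
```

```text
t 21.75 pos [ 0.551  -0.2959  0.1643] [-179.9893   -0.0076  105.0093] q [-28.2343  14.6325  13.6458  89.0264  -0.0018  46.7564] open 0.0854 0.0 F [0.3013 0.4091 0.184 ]
```

View pics/c8.png

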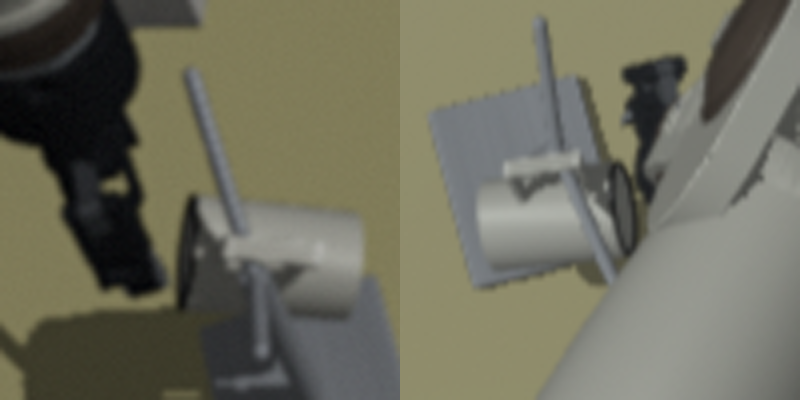

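The mug hangs on its handle near the arm's lower half: the handle crosses the rod at scene crop (250,250), with the body beneath. Withdraw straight up, then back.

Call:
arm_command --pt "0 0 -0.015 0" --pt "0 0 -0.04 0" --pt "0 0 -0.08 0" --pt "0 0 -0.12 0" --pt "0 0 -0.16 0"

```text
time: 22.35
ee_pos: [0.5507, -0.2957, 0.3262]
tcp_rot: [180.0, 0.0, 105.0]
wrist_force: [0.4, -1.2, 1.6]
opening: 0.0855
grasp_force: 0.0
```

Call:
arm_command --pt "0 -0.04 0 0" --pt "0 -0.08 0 0" --pt "0 -0.12 0 0" --pt "0 -0.15 0 0" --pt "0 -0.15 0 0"

```text
time: 22.85
ee_pos: [0.4033, -0.3354, 0.3258]
tcp_rot: [180.0, 0.1, 104.9]
wrist_force: [0.0, 0.1, 0.5]
opening: 0.0855
grasp_force: 0.0
```

Call:
arm_command --pt "0 0 0 0" --pt "0 0 0 0" --pt "0 0 0 0" --pt "0 0 0 0" --pt "0 0 0 0"

```text
time: 23.35
ee_pos: [0.4066, -0.3345, 0.3242]
tcp_rot: [-180.0, -0.0, 105.1]
wrist_force: [0.2, 0.5, -0.4]
opening: 0.0852
grasp_force: 0.0
```

```bash
python3 go.py; python3 - <<'E'
from h import *
np.set_printoptions(precision=4,suppress=True)
a=cam("scene");b=cam("top")
for n,c in(("scene",a),("top",b)):
    for r in bot.mark_of(n,"mug_eye")[:2]: print(n,np.round(r["location"],1),round(r["confidence"],2),atz(c,r["location"],.165))
cv2.imwrite("pics/c9.png",a["color"])
E
```

```text
t 23.35 pos [ 0.4066 -0.3345  0.3242] [-179.9842   -0.0257  105.0546] q [-39.4444   5.0567  20.7439 105.7173   0.0021  35.501 ] open 0.0852 0.0 F [ 0.1669  0.476  -0.3583]
scene [206.3 265.3] 0.66 [ 0.5715 -0.2263  0.165 ]
scene [198.9 271.8] 0.46 [ 0.5857 -0.2406  0.165 ]
top [415.9 225.5] 0.59 [ 0.5501 -0.2374  0.165 ]
```

View pics/c9.png

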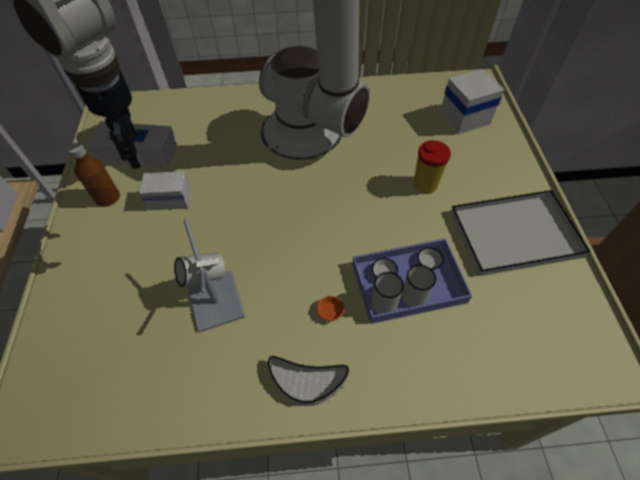

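The mug hangs on the arm's lower half at scene (200,268), the gripper is clear, and the other ware and objects are unmoved. Handing in.

```bash
python3 -c "
from workcell import bot
print(bot.job_done())"
```

```text
the job is handed in; nothing more can be done
None
```

The mug with the handle was stood upright on the bare trolley top, regripped with its handle free, and now hangs by it on the lower half of the rack arm pointing at the robot; the gripper is clear, nothing else looks moved in the last picture, and I handed the job in at about 23.5 s (no verdict was returned).

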